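# Feed the casting hopper and hold its run key

### The arm

A 6-joint arm with a two-finger parallel gripper is mounted at the origin on a cart in front of the work surface, level with it; the furniture and walls round the work are solid. World frame = base frame: x ahead of the robot, y to its left, z up, the work surface at z = 0. Lengths are in m, angles in rad, forces in N, time in s.
With the tool pointing down it reaches from about 0.275 to 0.85 m from the base axis. Payload 5.2 kg.
Tool frame: the origin (TCP) lies between the finger pads; the fingertips stand 14 mm ahead of it and the grasp point (between the pads) lies 5 mm behind it; z points along the fingers, y is the line along which they close (so a half turn about z gives the same grasp; the last joint's range is limited). The gripper opens to 85 mm and grips with 20 to 120 N. Pads are 22 mm wide; open, the fingers measure 114 mm over their backs; the gripper's body (76 mm by 85 mm) begins 54 mm behind the grasp point. The pads swing forward as they close: fully open they stand 13 mm farther back than shut.
Start: joints at [-0.203, 0.259, 1.535, -0, 1.348, -0.203], TCP at [0.55, 0, 0.245] pointing down, gripper open.
Joint ranges: [-3.14, 3.14], [-0.91, 2.08], [0.19, 2.58], [-1.22, 4.36], [0.22, 2.71], [-3.12, 3.12]. Speed limits (rad/s): [2.57, 2.57, 3.14, 3.14, 3.14, 3.14].

### API

Orientations are given as a unit quaternion [w, x, y, z].
In Python, from plant import ctrl gives the robot as it stands.
- The arm moves only by the tool inch_along, called after "Request:" as a command line: name --argument value ..., lists and objects as JSON in quotes. Schema: {"type":"object","properties":{"steps":{"type":"array","items":{"type":"object","properties":{"dx":{"type":"number"},"dy":{"type":"number"},"dz":{"type":"number"},"ax":{"type":"number"},"ay":{"type":"number"},"az":{"type":"number"}},"additionalProperties":false},"minItems":1,"maxItems":5},"jaw":{"type":"number"},"clamp_n":{"type":"number"},"only":{"type":"string"},"quiet":{"type":"boolean"},"lines":{"type":"string"}},"required":["steps"],"additionalProperties":false}. steps is a list of rows, 1 to 5 of them, each an object with the fields dx, dy, dz (the shift in mm), ax, ay, az (a rotation vector in units of 0.1 rad); a field left out counts as zero; each row shifts and turns the commanded pose from where the row before left it, along the tool's axes as they then stand; what a row does not reach is not made up. A row lasts 1/12 s, in which the tool goes at most 0.0417 m and 0.125 rad, less where a joint would pass 70% of its speed; a pose out of reach is approached as far as the arm can. jaw is the opening from 0.0 (shut) to 1.0 (fully open), set as the call begins (left out keeps the last). The fingers move at their own pace and stop on an object; clamp_n is the grip in N (left out, the last holds). Time passes only in rows, so rows that do not move let the fingers close. The tool returns the time, the measured TCP pose, the force, the opening and the grip force at its end. only (a regular expression) keeps the lines of the reply that match it, lines (a string "A,B") keeps lines A to B, and quiet returns only ok. Input that does not fit is refused with a message, and nothing moves.
- ctrl.state(): the state, without advancing time (a new reading comes with each control period).
- ctrl.snapshot(name): name is "scene" or "side" or "wrist"; returns the picture (420x560x3 uint8, red, green, blue); there is no depth.
- ctrl.camera_info(name): a dict with "fx", "fy", "cx", "cy" (pixels), "eye" and "attitude" of the camera in the world. Camera axes: x right, y up, looking along -z (the intrinsics and any distortion apply to the point x, -y, -z); pixel columns grow to the right and rows downward; lengths in m; the calibration is good to about 2 mm. A picture is of the moment at which its call begins: read the wrist's pose just before it. camera_info takes no time and is no camera call; for the wrist camera it gives the pose at the moment of the call.
- ctrl.job_done(): hands the job in; it is judged then, once.
The state is a dict: "time": time; "joint_positions": joint angles; "qd": joint speeds; "joint_efforts": joint torques, N m; "position": TCP position; "tool_rot": TCP orientation; "contact_force": force on the tool from outside, world axes, zero at the start; "moment": the same for the moment, N m; "grip_width": opening from 0.0 (shut) to 1.0 (fully open); "grip_force": force on a finger pad.
Only numpy, scipy, OpenCV 4.12 (cv2) and the standard library are available. Lean on these libraries where they do the work, as an engineer would, in place of code of your own. Each camera call takes 0.05 s, during which the arm holds its last target. There are 200 camera calls.

### The job

Lift the handle of the hinged aluminium tray to tip all three plaster castings into the blue hopper. Then take the red-headed key from its wooden block, work it fully down past the sticky pins into the slot of the yellow key switch, turn it a quarter turn clockwise (seen from above) against its spring, and finish while still gripping the key and holding it turned, because it springs back when let go. Leave the metal tin beside the hopper, the clay lump and the sanding block where they are.

Things in the scene. Friction and masses are not known exactly. Their poses are not given: they have to be found in the camera images.
- feeder: blue sheet-metal hopper, fixed, 160 x 160 mm outside, rim 115 mm above the table, inside 150 x 150 mm, open on top; its origin is on the table under the hopper's centre; its own -x axis points to the side where the tray sticks out (the tray's far end is about 0.26 m from the origin); z up
- tray_handle (a point): middle of the tray's round handle bar (10 mm thick, black sleeve); the bar is 90 mm long, parallel to the feeder's y axis, on two arms, at the tray's far end; at the start it is 0.26 m from the feeder's origin along feeder -x and 146 mm above the table; clear gap of 35 mm between bar and tray wall, the tray stands on two posts 118 mm high 105 mm out from the hinge
- tray_hinge (a point): middle of the tray's hinge axis, parallel to feeder y, on the hopper's rim, 126 mm above the table, 85 mm from the feeder's origin along feeder -x; the handle bar turns about it at a radius of 176 mm (at joint 0: 175 mm out and 20 mm above the axis)
- tray (a joint): angle of the tray: 0 lying level, grows as the handle goes up and over towards the hopper, stop at 1.4 rad; the castings slide out between about 0.5 and 1.2 rad; the hinge is stiff (raising the handle takes about 4 N) and the empty tray stays where it is left; the round bar can turn between the fingers
- egg: white egg-shaped plaster casting, 44 x 52 x 39 mm, 60 g, lying in the tray (inside 132 mm long, 140 mm wide, walls 30 mm high, open towards the hopper); origin at the centre of its underside
- acorn: white acorn-shaped plaster casting, 45 x 61 x 40 mm, 60 g, in the tray; origin at the centre of its underside
- lemon: white lemon-shaped plaster casting, 44 x 69 x 39 mm, 70 g, in the tray; origin at the centre of its underside
- key: loose key, 60 g, standing upright; origin at the blade's lower tip, z up along the key; brass blade 14 mm wide (x) and 6 mm thick (y), tapered at the tip, from 0 to 24 mm; round brass shoulder 28 mm across from 24 to 30 mm; red head 36 mm wide (x), 10 mm thick (y) from 29 to 64 mm. Reversible: works either way round
- key_bow (a point): point in the key's red head to grip, on the key's axis, 50 mm above the blade's tip
- key_stand: fixed wooden block 56 x 56 x 32 mm in which the key stands to its shoulder in a loose slot along the block's x axis; origin at the centre of its underside
- station: fixed yellow key switch box 72 x 72 mm, 46 mm high, with a cable gland on its +x side; origin at the centre of its underside; at joint value 0 the key slot lies along its x axis
- lock_slot (a point): centre of the slot's mouth, 76 mm above the table, on the key switch's steel rotor (36 mm square, 30 high); turns with it, x along the slot. Slot 16 x 8 mm, lead-in 3 mm wide and 5 mm deep, 30 deep in all; key fully in: shoulder on this face, tip 24 mm below. Two spring pins, one on each broad side, 10 and 17 mm down, let the blade pass with 5 to 15 N and small side-to-side moves
- lock (a joint): angle of the lock cylinder: 0 at rest, grows clockwise seen from above, stop at 1.571 rad; spring returns it (0.09 N m at the stop); some 0.15 to 0.2 rad of play between key and slot
- tin: bystander: metal tin with a red cap, the one nearer the hopper of two such tins, 73 mm wide, 94 mm high; origin at the centre of its underside
- clay: bystander: brown clay lump, 60 mm wide, 46 mm high; origin at the centre of its underside
- block: bystander: brown sanding block, 55 x 90 x 30 mm; origin at the centre of its underside

How it is judged:
On the way, in this order (a step that is already met when the one before it is completed fails the run):
1. all three castings lie in the hopper, tipped in by the tray (tray raised past 0.4 rad) (x of egg in the frame of feeder between -0.078 and 0.078 m and y of egg in the frame of feeder between -0.078 and 0.078 m and z of egg in the frame of feeder between 0 and 0.105 m and x of acorn in the frame of feeder between -0.078 and 0.078 m and y of acorn in the frame of feeder between -0.078 and 0.078 m and z of acorn in the frame of feeder between 0 and 0.105 m and x of lemon in the frame of feeder between -0.078 and 0.078 m and y of lemon in the frame of feeder between -0.078 and 0.078 m and z of lemon in the frame of feeder between 0 and 0.105 m and value of joint tray above 0.4 rad), for 0.2 s.
2. the key is fully down in the lock, not yet turned (z of key in the frame of lock_slot below -0.019 m and horizontal distance between key and lock_slot below 0.005 m and angle between key's own z axis and vertical below 0.2 rad and value of joint lock below 0.6 rad), for 0.1 s.
3. the gripped key has turned the lock about a quarter clockwise (z of key in the frame of lock_slot below -0.019 m and horizontal distance between key and lock_slot below 0.005 m and angle between key's own z axis and vertical below 0.2 rad and contact force between the fingers and key above 2 N and value of joint lock above 1.2 rad), for 0.2 s.
At the end, for the whole second after the job is handed in: All three castings are in the hopper below its rim; the key is upright and at least 19 mm deep in the lock within 5 mm of its axis, the fingers grip it with more than 2 N, and the lock is held turned clockwise by more than 1.2 rad (all of step 3 and x of egg in the frame of feeder between -0.078 and 0.078 m and y of egg in the frame of feeder between -0.078 and 0.078 m and z of egg in the frame of feeder between 0 and 0.105 m and x of acorn in the frame of feeder between -0.078 and 0.078 m and y of acorn in the frame of feeder between -0.078 and 0.078 m and z of acorn in the frame of feeder between 0 and 0.105 m and x of lemon in the frame of feeder between -0.078 and 0.078 m and y of lemon in the frame of feeder between -0.078 and 0.078 m and z of lemon in the frame of feeder between 0 and 0.105 m); the arm keeps its last pose, push and grip.
It fails at once if the metal tin beside the hopper, the clay lump or the sanding block is moved by more than 4 cm (distance of any of tin, clay, block from where it was at the start of the episode above 0.04 m).
It also fails if it takes over 64 s, if anything falls off the work surface, if the arm or the gripper's body presses on something with over 40 N, if the wrist force passes 120 N, or if a joint passes its speed limit or range.

## Working session

There is one attempt and no reset: what is moved stays moved. The work goes in short steps, Python scripts to look and compute and a tool call to move; the robot and the scene stay as the last step left them, time stands still between calls to the robot, and variables do not carry over. Pictures are saved under pics/ and viewed, at most 10 in all, crops included, and the job is handed in when it is done.

```bash
ls; mkdir -p pics; cat > h.py <<'E'
import numpy as np,cv2
from plant import ctrl
from scipy.spatial.transform import Rotation as R
def q2R(q): return R.from_quat([q[1],q[2],q[3],q[0]]).as_matrix()
def att(c):
    a=np.array(c["attitude"],float)
    return a if a.shape==(3,3) else q2R(a)
def ray(c,u,v):
    p=np.array([(u-c["cx"])/c["fx"],(v-c["cy"])/c["fy"]])
    if c.get("distortion") is not None:
        K=np.array([[c["fx"],0,c["cx"]],[0,c["fy"],c["cy"]],[0,0,1.]])
        p=cv2.undistortPoints(np.array([[[u,v]]],float),K,np.array(c["distortion"],float))[0,0]
    d=att(c)@np.array([p[0],-p[1],-1.]); return np.array(c["eye"]),d/np.linalg.norm(d)
def onz(c,u,v,z):
    e,d=ray(c,u,v); return e+d*(z-e[2])/d[2]
def proj(c,P):
    p=att(c).T@(np.array(P)-np.array(c["eye"])); x,y,z=p[0],-p[1],-p[2]
    return c["cx"]+c["fx"]*x/z,c["cy"]+c["fy"]*y/z
def tri(L):
    A=0;b=0
    for e,d in L:
        M=np.eye(3)-np.outer(d,d);A=A+M;b=b+M@e
    return np.linalg.solve(A,b)
E
python3 - <<'E'
from h import *
print(ctrl.state())
for n in ("scene","side","wrist"):
    c=ctrl.camera_info(n);print(n,c)
    cv2.imwrite(f"pics/{n}0.png",ctrl.snapshot(n)[:,:,::-1])
E
```

```text
pics
plant.py
{'time': 0.0, 'joint_positions': array([-2.02825042e-01,  2.59352306e-01,  1.53606142e+00,  1.00979032e-06,
        1.34801433e+00, -2.02808193e-01]), 'qd': array([ 0.00058612, -0.0009954 ,  0.00122739,  0.00069536, -0.00022835,
        0.00011601]), 'joint_efforts': array([ 1.06436883e-04, -4.46029150e+01, -2.90570551e+01, -7.42485804e-05,
        1.18754001e-02, -2.51378208e-05]), 'position': array([5.49504125e-01, 1.12024229e-04, 2.44478361e-01]), 'tool_rot': array([-7.66594179e-04,  7.07112520e-01,  7.07100447e-01, -5.04492025e-04]), 'contact_force': array([-0.48356128,  0.18964367,  0.65519786]), 'moment': array([ 0.01640241, -0.01110798, -0.02727134]), 'grip_force': 0.0, 'grip_width': 1.005612885934518}
scene {'fx': 531.4507664349536, 'fy': 531.4507664349536, 'cx': 277.3714391118709, 'cy': 208.46411515359776, 'eye': array([-0.10345107, -1.0120781 ,  0.80025495]), 'attitude': array([ 0.83075543,  0.47318024, -0.14573078, -0.25437848])}
side {'fx': 490.9410042745218, 'fy': 490.9410042745218, 'cx': 276.23546281157843, 'cy': 207.96815036776334, 'eye': array([0.15464673, 0.99608006, 0.98125433]), 'attitude': array([-0.16455944, -0.0894984 ,  0.4322611 ,  0.88207741])}
wrist {'fx': 344.591571894013, 'fy': 344.591571894013, 'cx': 279.66243333743313, 'cy': 207.62944179065286, 'eye': array([0.54923394, 0.08407791, 0.37453493]), 'attitude': array([ 9.86137189e-01, -1.65929779e-01,  7.22880971e-04,  4.78822700e-04])}
```

View pics/scene0.png

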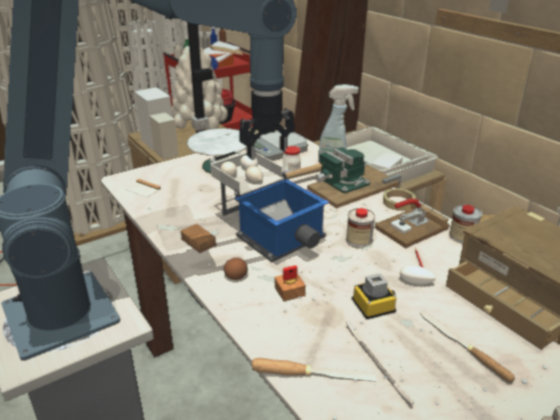

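View pics/side0.png

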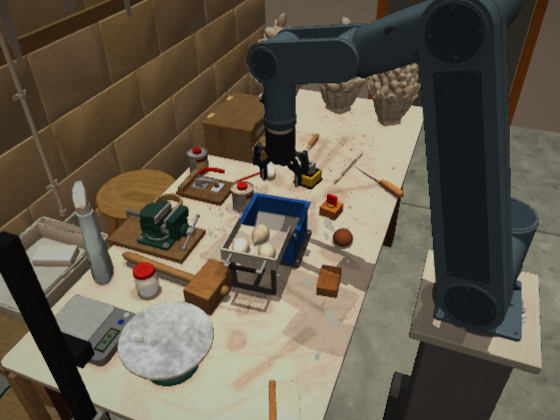

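The scene view shows the hopper at about (282,218), the tray at (250,175), the key at (290,275), the switch at (375,290), the clay at (235,268) and the block at (198,237). The side view shows the hopper at (278,225), the tray at (258,245), the key at (332,203) and the switch at (312,177). I'll look at enlarged crops next.

```bash
python3 - <<'E'
from h import *
s=cv2.imread("pics/scene0.png")[130:330,190:420];t=cv2.imread("pics/side0.png")[150:310,200:370]
a=cv2.resize(s,None,fx=2.5,fy=2.5,interpolation=cv2.INTER_CUBIC)
cv2.imwrite("pics/sc.png",cv2.resize(s,(690,600),interpolation=cv2.INTER_CUBIC))
cv2.imwrite("pics/si.png",cv2.resize(t,(637,600),interpolation=cv2.INTER_CUBIC))
for n in ("scene","side"):
    im=cv2.imread(f"pics/{n}0.png");h=cv2.cvtColor(im,cv2.COLOR_BGR2HSV)
    for k,lo,hi in (("blue",(105,120,40),(125,255,255)),("yellow",(20,150,90),(33,255,255)),("red",(0,190,120),(6,255,255)),("red2",(174,190,120),(180,255,255))):
        m=cv2.inRange(h,lo,hi);N,l,st,ce=cv2.connectedComponentsWithStats(m)
        for i in range(1,N):
            if st[i][4]>25: print(n,k,st[i],ce[i].round(1))
E
```

```text
scene blue [211  31   5  12  38] [212.9  37.1]
scene blue [212  59   5   9  29] [213.8  63.3]
scene blue [ 236  180   91   76 3726] [279.2 215.3]
scene yellow [354 287  41  29 597] [373.5 303.2]
scene red [284 267  12  13  97] [289.3 273.2]
side blue [ 240  193   71   62 1356] [278.8 210.8]
side blue [281 237  13  27 200] [288.6 253.8]
side yellow [302 170  20  16 148] [311.  178.1]
side red [193 147   8   4  26] [196.3 148.7]
side red [201 167  23   5  50] [212.3 169. ]
side red [238 182   9   6  46] [241.8 184.5]
side red [133 262  21  16 241] [142.9 269.4]
```

View pics/sc.png

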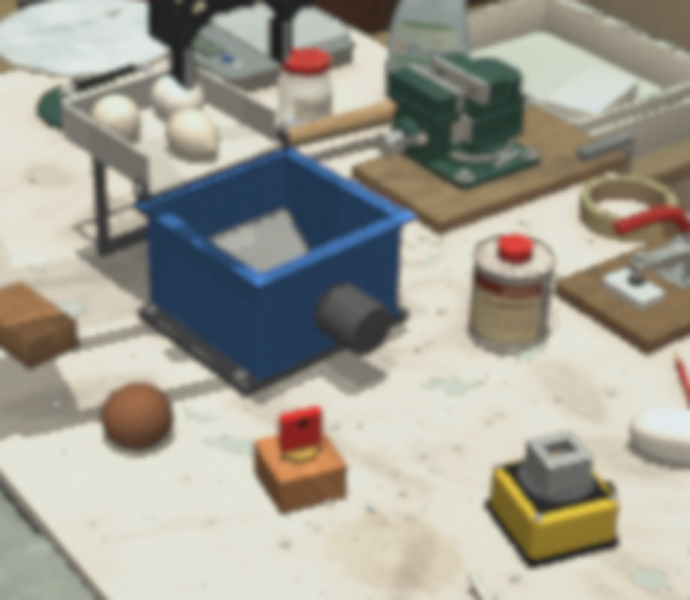

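View pics/si.png

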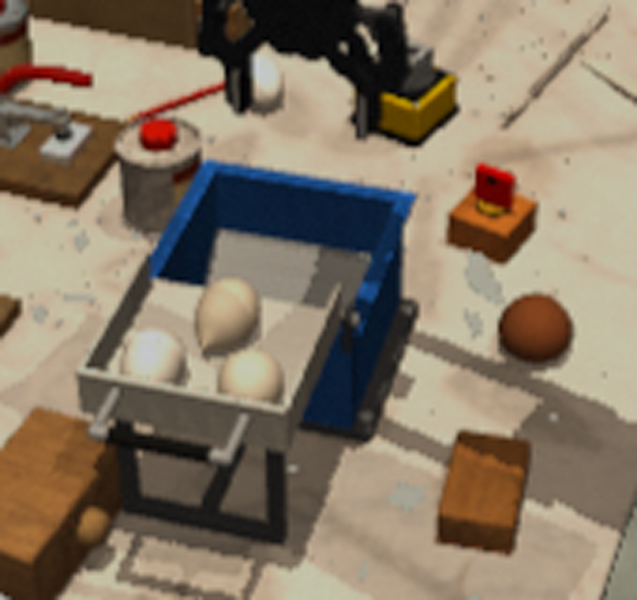

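The scene crop shows the hopper rim corners at (138,207), (287,152), (412,217) and (262,278). It also shows the key head at (300,428), the rotor top near (558,455), and the three castings in the tray. The side crop shows the rim's far corners at (208,165) and (413,197), and the handle arm ends at (100,432) and (218,455).

```bash
python3 - <<'E'
from h import *
c=ctrl.camera_info("scene");d=ctrl.camera_info("side")
S=lambda x,y:(190+x/3,130+y/3)
T=lambda x,y:(200+x/3.75,150+y/3.75)
P=[onz(c,*S(*p),.115) for p in ((138,207),(262,278),(412,217),(287,152))]
print(np.round(P,3)); print([np.linalg.norm(P[i]-P[i-1]).round(3) for i in range(4)], np.mean(P,0).round(3))
print("side rim",[onz(d,*T(*p),.115).round(3) for p in ((208,165),(413,197))])
print("arm ends",[onz(d,*T(*p),.146).round(3) for p in ((100,432),(218,455))])
ex=(P[1]+P[2]-P[0]-P[3])/2; 
for i in range(4): e=P[i]-P[i-1]; print(np.degrees(np.arctan2(e[1],e[0])))
# key head
k1=S(300,428);k2=T(494,187)
X=tri([ray(c,*k1),ray(d,*k2)]);print("head",X,proj(c,X),k1,proj(d,X),k2)
print("block top",[onz(c,*S(*p),.032).round(4) for p in ((255,462),(287,482),(346,465),(312,432))])
print("station",[onz(c,*S(*p),.046).round(4) for p in ((490,488),(532,532),(617,513))])
print("rotor",[onz(c,*S(*p),.076).round(4) for p in ((525,440),(542,465),(594,458),(575,435))])
E
```

```text
[[ 0.483  0.046  0.115]
 [ 0.508 -0.111  0.115]
 [ 0.67  -0.101  0.115]
 [ 0.65   0.058  0.115]]
[np.float64(0.167), np.float64(0.158), np.float64(0.162), np.float64(0.16)] [ 0.578 -0.027  0.115]
side rim [array([ 0.665, -0.087,  0.115]), array([ 0.497, -0.103,  0.115])]
arm ends [array([0.595, 0.246, 0.146]), array([0.515, 0.239, 0.146])]
-175.83781928548902
-81.09936364534406
3.344102253862235
97.32996255449315
head [ 0.4650411  -0.22267896  0.05159312] (np.float64(289.24393360609446), np.float64(273.24065204235757)) (290.0, 272.66666666666663) (np.float64(331.21429793823467), np.float64(199.4145970212448)) (331.73333333333335, 199.86666666666667)
block top [array([ 0.4298, -0.2165,  0.032 ]), array([ 0.4365, -0.2496,  0.032 ]), array([ 0.4852, -0.2582,  0.032 ]), array([ 0.4875, -0.2106,  0.032 ])]
station [array([ 0.546 , -0.3523,  0.046 ]), array([ 0.5388, -0.4054,  0.046 ]), array([ 0.6032, -0.4244,  0.046 ])]
rotor [array([ 0.5775, -0.3515,  0.076 ]), array([ 0.568, -0.38 ,  0.076]), array([ 0.6046, -0.3951,  0.076 ]), array([ 0.6121, -0.3677,  0.076 ])]
```

Units first: shifts go in mm and turns go in units of 0.1 rad. So 0.0385 m is 38.5, 0.004 m is 4, -0.1 rad is -1.

Request:
inch_along --steps '[{"dx": 38.5, "az": -1}, {"dx": 38.5, "dy": 4}, {"dx": 38.5, "dy": 4}, {"dx": 38.5, "dy": 4}, {"dx": 38.5, "dy": 4}]' --jaw 0.45

```text
time: 0.57
position: [0.5501, 0.195, 0.245]
tool_rot: [-0.0, 0.671, 0.741, -0.0]
contact_force: [1.3, -0.0, 0.4]
grip_width: 0.449
grip_force: 0.0
```

Request:
inch_along --steps '[{"dx": 38.5, "dy": 4}, {"az": -1.2}, {"az": -1.2}, {"az": -1.2}, {"az": -1.2}]'

```text
time: 0.98
position: [0.5503, 0.2326, 0.2447]
tool_rot: [-0.0, 0.472, 0.881, -0.0]
contact_force: [0.1, 0.2, 0.0]
grip_width: 0.451
grip_force: 0.0
```

Request:
inch_along --steps '[{"az": -1.2}, {"az": -1.2}, {"az": -1.2}, {"az": -1.2}, {"az": -1.2}]'

```text
time: 1.4
position: [0.5505, 0.232, 0.2449]
tool_rot: [-0.0, 0.191, 0.982, -0.0]
contact_force: [0.1, 1.0, -0.4]
grip_width: 0.448
grip_force: 0.0
```

Request:
inch_along --steps '[{"az": -1.2}, {"az": -1.2}, {"az": -1.2}, {"az": -1.2}, {}]'

```text
time: 1.82
position: [0.5505, 0.232, 0.2449]
tool_rot: [-0.0, -0.047, 0.999, -0.0]
contact_force: [-0.3, -0.6, 0.7]
grip_width: 0.451
grip_force: 0.0
```

```bash
python3 - <<'E'
from h import *
c=ctrl.camera_info("wrist");im=ctrl.snapshot("wrist");s=ctrl.state()
print(s["position"],s["tool_rot"],c["eye"],c["attitude"])
cv2.imwrite("pics/w1.png",im[:,:,::-1])
E
```

```text
[0.55049919 0.23201235 0.24493944] [-3.86126639e-04 -4.34729396e-02  9.99054529e-01 -5.74681625e-05] [0.46569099 0.22339436 0.37491716] [ 0.66373293 -0.11155711 -0.12298713  0.72930637]
```

View pics/w1.png

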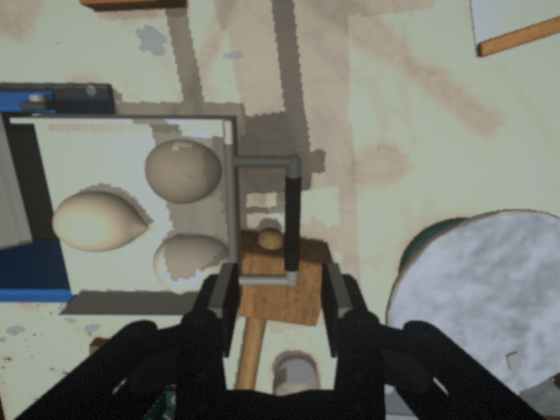

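The wrist view shows the handle bar running from (296,160) to (291,282). The castings lie in the tray and the fingers show at the bottom.

```bash
python3 - <<'E'
from h import *
c=ctrl.camera_info("wrist");s=ctrl.state();Rt=q2R(s["tool_rot"])
a=onz(c,296,160,.146);b=onz(c,291.5,282,.146);m=(a+b)/2
print(a,b,m,np.linalg.norm(a-b),np.degrees(np.arctan2(*(b-a)[1::-1])))
print("tool-frame offset to mid",Rt.T@(m-s["position"]), "tool y yaw",np.degrees(np.arctan2(Rt[1,1],Rt[0,1])))
# rim edge/hinge dir and tray corners (z~.15)
print(onz(c,235,117,.15),onz(c,12,118,.15))
E
```

```text
[0.51006383 0.23898208 0.146     ] [0.603539   0.24522473 0.146     ] [0.55680142 0.2421034  0.146     ] 0.09368339054549733 3.820768485782433
tool-frame offset to mid [-0.00723178  0.00951351  0.09893309] tool y yaw 94.98320457675644
[0.48531029 0.19740987 0.15      ] [0.4982881  0.05671189 0.15      ]
```

Scaled: 0.03 m is 30, 0.024 m is 24.

Request:
inch_along --steps '[{"dx": -7, "dy": 9.5, "dz": 20}, {"dz": 30}, {"dz": 30}, {"dz": 24}, {}]'

```text
time: 2.28
position: [0.5532, 0.2413, 0.1356]
tool_rot: [-0.005, -0.043, 0.999, -0.001]
contact_force: [-0.5, 0.1, -0.4]
grip_width: 0.451
grip_force: 0.0
```

Request:
inch_along --steps '[{}, {}, {}, {}]' --jaw 0 --clamp_n 30

```text
time: 2.62
position: [0.5581, 0.2416, 0.1432]
tool_rot: [0.002, -0.044, 0.999, -0.0]
contact_force: [1.3, -4.3, 1.7]
grip_width: 0.101
grip_force: 29.5
```

Request:
inch_along --steps '[{"dy": -1.4, "dz": -8.7}, {"dy": -1.5, "dz": -8.7}, {"dy": -2.3, "dz": -8.5}, {"dy": -2.3, "dz": -8.5}, {"dy": -3.1, "dz": -8.2}]'

```text
time: 3.03
position: [0.5588, 0.2318, 0.1854]
tool_rot: [0.001, -0.044, 0.999, 0.001]
contact_force: [5.1, 0.8, -4.4]
grip_width: 0.103
grip_force: 29.1
```

Request:
inch_along --steps '[{"dy": -3.1, "dz": -8.2}, {"dy": -4, "dz": -7.9}, {"dy": -4, "dz": -7.9}, {"dy": -4.7, "dz": -7.4}, {"dy": -4.7, "dz": -7.4}]'

```text
time: 3.45
position: [0.5605, 0.2123, 0.2245]
tool_rot: [0.002, -0.045, 0.999, 0.001]
contact_force: [4.8, 2.0, -5.4]
grip_width: 0.101
grip_force: 29.1
```

Scaled: -0.007 m is -7, -0.0067 m is -6.7.

Request:
inch_along --steps '[{"dy": -5.4, "dz": -7}, {"dy": -5.4, "dz": -7}, {"dy": -6.1, "dz": -6.4}, {"dy": -6.1, "dz": -6.4}, {"dy": -6.7, "dz": -5.7}]'

```text
time: 3.87
position: [0.5631, 0.184, 0.2579]
tool_rot: [0.002, -0.045, 0.999, 0.003]
contact_force: [2.5, 9.0, 2.2]
grip_width: 0.101
grip_force: 29.6
```

Request:
inch_along --steps '[{"dy": -6.7, "dz": -5.7}, {"dy": -7.3, "dz": -5}, {"dy": -7.3, "dz": -5}, {"dy": -7.7, "dz": -4.3}, {"dy": -7.7, "dz": -4.3}]'

```text
time: 4.28
position: [0.5663, 0.1483, 0.2838]
tool_rot: [0.003, -0.045, 0.999, 0.003]
contact_force: [0.3, 8.8, 7.8]
grip_width: 0.103
grip_force: 29.3
```

Request:
inch_along --steps '[{"dy": -8.1, "dz": -3.5}, {"dy": -8.1, "dz": -3.5}, {"dy": -8.4, "dz": -2.6}, {"dy": -8.4, "dz": -2.6}, {}]'

```text
time: 4.7
position: [0.5694, 0.113, 0.2965]
tool_rot: [0.004, -0.045, 0.999, 0.001]
contact_force: [-0.2, 2.6, 11.2]
grip_width: 0.103
grip_force: 31.3
```

Request:
inch_along --steps '[{}, {}, {}, {}, {}]'

```text
time: 5.12
position: [0.5694, 0.1134, 0.2964]
tool_rot: [0.004, -0.045, 0.999, 0.001]
contact_force: [-0.2, 2.2, 11.2]
grip_width: 0.105
grip_force: 31.2
```

```bash
python3 - <<'E'
from h import *
a=cv2.resize(ctrl.snapshot("scene")[130:330,190:420],(437,380));b=cv2.resize(ctrl.snapshot("side")[150:280,200:330],(360,380))
cv2.imwrite("pics/t1.png",np.hstack([a,b])[:,:,::-1])
E
```

```text
(no output)
```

View pics/t1.png

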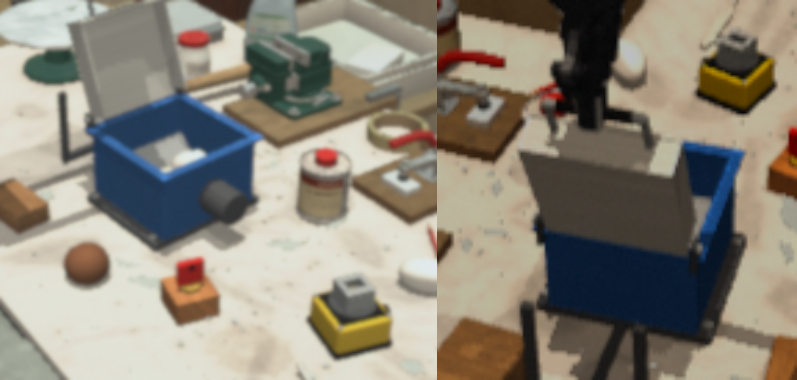

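The tray stands nearly upright and empty, and white castings show inside the hopper at about (190,157). I'll release the bar, back off upward and move on to the key, checking the hopper from the wrist on the way.

Request:
inch_along --steps '[{}, {}, {}, {"dz": -30}, {"dz": -35}]' --jaw 0.45

```text
time: 5.63
position: [0.5665, 0.1122, 0.3542]
tool_rot: [-0.004, -0.045, 0.999, 0.0]
contact_force: [1.5, 0.1, 0.8]
grip_width: 0.448
grip_force: 0.0
```

Request:
inch_along --steps '[{"dx": 16.6, "dy": -37}, {"dx": 16.6, "dy": -37}, {"dx": 16.6, "dy": -37}, {"dx": 16.6, "dy": -37}, {}]'

```text
time: 6.05
position: [0.5134, -0.047, 0.3567]
tool_rot: [-0.001, -0.042, 0.999, -0.002]
contact_force: [0.6, 1.4, 0.2]
grip_width: 0.452
grip_force: 0.0
```

```bash
python3 -c "
from h import *
cv2.imwrite('pics/hop.png',ctrl.snapshot('wrist')[:,:,::-1])"
```

Request:
inch_along --steps '[{"dx": 16.6, "dy": -37}, {"dx": 16.6, "dy": -37, "dz": 20}, {"dx": 16.6, "dy": -37, "dz": 30}, {"dx": 16.6, "dy": -37, "dz": 35}, {"dy": -30, "dz": 35}]'

```text
time: 6.52
position: [0.4704, -0.2038, 0.2548]
tool_rot: [0.001, -0.045, 0.999, -0.0]
contact_force: [1.1, -0.8, 0.5]
grip_width: 0.451
grip_force: 0.0
```

Request:
inch_along --steps '[{}, {}]'

```text
time: 6.68
position: [0.4706, -0.2028, 0.2525]
tool_rot: [-0.002, -0.044, 0.999, 0.002]
contact_force: [0.6, -0.1, 0.9]
grip_width: 0.449
grip_force: 0.0
```

```bash
python3 - <<'E'
from h import *
c=ctrl.camera_info("wrist");s=ctrl.state();im=ctrl.snapshot("wrist")[:,:,::-1]
print(s["position"],s["tool_rot"])
cv2.imwrite("pics/k1.png",im)
hp=cv2.resize(cv2.imread("pics/hop.png"),(240,180))
o=np.zeros((420,800,3),np.uint8);o[:,:560]=im;o[:180,560:]=hp
cv2.imwrite("pics/k1v.png",o)
E
```

```text
[ 0.47057254 -0.20282506  0.25251999] [-0.00187554 -0.04367702  0.99904201  0.00196501]
```

View pics/k1v.png

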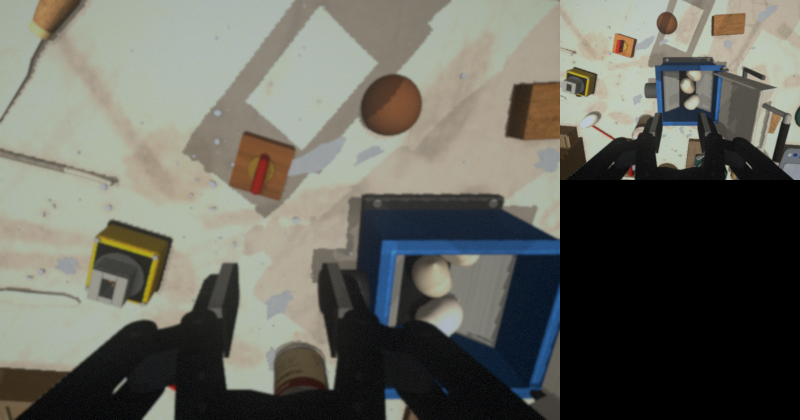

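The wrist view shows the key at (261,175) on its block, the rotor top with its dark slot at (108,288), and all three castings in the hopper. Next I'll measure the key and slot poses.

```bash
python3 - <<'E'
from h import *
c=ctrl.camera_info("wrist");im=cv2.imread("pics/k1.png");h=cv2.cvtColor(im,cv2.COLOR_BGR2HSV)
def big(m,box):
    z=np.zeros_like(m);x0,y0,x1,y1=box;z[y0:y1,x0:x1]=m[y0:y1,x0:x1]
    C,_=cv2.findContours(z,cv2.RETR_EXTERNAL,cv2.CHAIN_APPROX_NONE);return max(C,key=cv2.contourArea)
def world(C,z): return np.array([onz(c,u,v,z)[:2] for u,v in C.reshape(-1,2)],np.float32)
def rect(W,n):
    (x,y),(a,b),t=cv2.minAreaRect((W*1000).astype(np.float32));print(n,round(x,1),round(y,1),"size",round(a,1),round(b,1),"ang",round(t,1))
red=cv2.inRange(h,(0,180,60),(7,255,255))|cv2.inRange(h,(173,180,60),(180,255,255))
rect(world(big(red,(220,120,310,210)),.072),"red@.072")
br=cv2.inRange(h,(0,90,60),(25,255,255))
rect(world(big(br,(215,115,310,210)),.032),"block@.032")
g=h[280:298,98:118,2];print(h[278:300:2,90:130:3,2])
ce=big(cv2.inRange(h,(0,0,0),(180,255,85)),(99,278,118,299))
print(cv2.boundingRect(ce));rect(world(ce,.076),"slot")
ye=cv2.inRange(h,(20,150,60),(35,255,255));rect(world(big(ye,(70,210,190,310)),.046),"yellow")
o=cv2.resize(im[205:315,75:185],None,fx=3.6,fy=3.6,interpolation=cv2.INTER_CUBIC);o2=cv2.resize(im[120:210,215:305],(396,396),interpolation=cv2.INTER_CUBIC)
cv2.imwrite("pics/z.png",np.hstack([o,o2]))
E
```

```text
red@.072 464.6 -222.1 size 8.2 33.5 ang 77.4
block@.032 465.5 -222.0 size 56.5 60.4 ang 77.8
[[153 150 152 150 106 129 145 152 152 143 143 127  95  60]
 [148 150 152 148  73  65  99 133 139 138 152 150 138  65]
 [149 151 152 142  61  55  63  83  89 146 152 151 134  61]
 [148 152 151 137  60  55  56  72  94 147 154 153 121  58]
 [149 153 151 124  57  55  60  72  97 150 152 152 106  53]
 [151 153 151 109  56  55  60  62 103 153 151 151  93  53]
 [152 153 151  98  54  59  63  63 118 150 151 150  74  54]
 [149 151 149  84  57  60  63  59 133 153 152 145  67  55]
 [151 151 147  76  61  60  62  60 139 153 150 135  60  54]
 [151 152 144 115  88  66  62  69 147 153 150 126  58  53]
 [154 152 142 149 143 124  99  86 146 152 152 106  59  55]]
(99, 279, 15, 20)
slot 596.5 -370.1 size 13.1 20.4 ang 75.2
yellow 576.2 -341.9 size 93.5 62.0 ang 31.2
```

View pics/z.png

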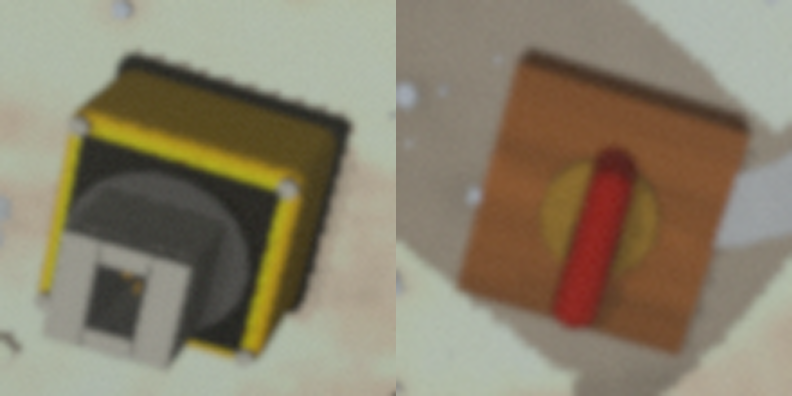

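Request:
inch_along --steps '[{"dx": 7.3, "dy": -18.6, "dz": 30}, {"dz": 35, "az": 1}, {"dz": 35, "az": 1}, {"dz": 35, "az": 1.07}, {}]'

```text
time: 7.15
position: [0.4635, -0.2187, 0.1153]
tool_rot: [-0.004, 0.11, 0.994, 0.003]
contact_force: [-0.8, 1.3, -0.3]
grip_width: 0.448
grip_force: 0.0
```

Request:
inch_along --steps '[{}, {}]'

```text
time: 7.32
position: [0.4675, -0.2225, 0.1222]
tool_rot: [0.002, 0.106, 0.994, -0.001]
contact_force: [0.0, 0.5, 0.2]
grip_width: 0.451
grip_force: 0.0
```

```bash
python3 - <<'E'
from h import *
s=ctrl.state();r=q2R(s["tool_rot"]);print(s["position"],np.degrees(np.arctan2(r[1,1],r[0,1])),r[:,2])
print(r.T@(np.array([.465,-.222,.056])-s["position"]))
E
```

```text
[ 0.46754464 -0.22253848  0.12220049] 77.78377008261015 [ 0.00304572 -0.0020559  -0.99999325]
[2.82680673e-03 7.81876007e-05 6.61911818e-02]
```

Scaled: 0.02 m is 20, 0.016 m is 16.

Request:
inch_along --steps '[{"dx": 2.8, "dz": 20}, {"dz": 20}, {"dz": 16}, {"dz": 10}, {}]'

```text
time: 7.73
position: [0.4635, -0.2219, 0.0541]
tool_rot: [0.0, 0.108, 0.994, -0.0]
contact_force: [1.2, -0.4, -0.3]
grip_width: 0.45
grip_force: 0.0
```

Request:
inch_along --steps '[{}, {}]'

```text
time: 7.9
position: [0.4642, -0.2226, 0.0554]
tool_rot: [0.001, 0.108, 0.994, -0.001]
contact_force: [-0.3, 0.2, 0.3]
grip_width: 0.449
grip_force: 0.0
```

Request:
inch_along --steps '[{}, {}, {}, {}, {}]' --jaw 0 --clamp_n 60

```text
time: 8.32
position: [0.4636, -0.2224, 0.0547]
tool_rot: [0.001, 0.109, 0.994, -0.001]
contact_force: [-0.8, 0.8, 6.2]
grip_width: 0.108
grip_force: 59.1
```

Scaled: -0.035 m is -35, -0.03 m is -30.

Request:
inch_along --steps '[{"dz": -10}, {"dz": -20}, {"dz": -30}, {"dz": -35}, {"dz": -20}]'

```text
time: 8.73
position: [0.4637, -0.2225, 0.1725]
tool_rot: [0.002, 0.109, 0.994, -0.001]
contact_force: [-0.6, -0.0, -0.5]
grip_width: 0.104
grip_force: 58.7
```

Request:
inch_along --steps '[{"dx": -36, "dy": -19}, {"dx": -37, "dy": -19.2}, {"dx": -37, "dy": -19.2}, {"dx": -37, "dy": -19.2}, {"dx": -37, "dy": -19.2}]'

```text
time: 9.15
position: [0.6229, -0.3561, 0.1695]
tool_rot: [0.0, 0.109, 0.994, -0.0]
contact_force: [0.3, -0.7, -0.6]
grip_width: 0.108
grip_force: 58.8
```

Request:
inch_along --steps '[{"dx": -37, "dy": -19.6}, {}, {}, {}]'

```text
time: 9.48
position: [0.6528, -0.3815, 0.1677]
tool_rot: [-0.001, 0.109, 0.994, 0.001]
contact_force: [-0.1, 1.1, -0.3]
grip_width: 0.102
grip_force: 58.8
```

```bash
python3 - <<'E'
from h import *
c=ctrl.camera_info("wrist");s=ctrl.state();im=ctrl.snapshot("wrist")[:,:,::-1]
r=q2R(s["tool_rot"]);print(s["position"],np.degrees(np.arctan2(r[1,1],r[0,1])),r[:,2],proj(c,[.5965,-.370,.076]))
cv2.imwrite("pics/l1.png",im)
E
```

```text
[ 0.65279449 -0.3815344   0.16766841] 77.51849462858408 [-0.002088    0.00179185 -0.99999621] (np.float64(279.13091533616904), np.float64(134.41508075368534))
```

View pics/l1.png

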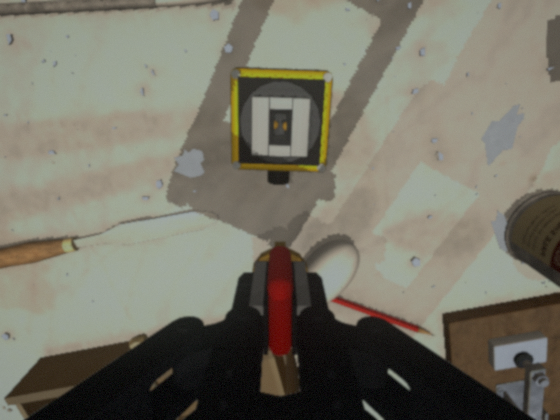

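The wrist view shows the rotor and slot at about (280,126), well aligned with the tool, and the key held in the fingers at (280,290). I'll measure both.

```bash
python3 - <<'E'
from h import *
c=ctrl.camera_info("wrist");s=ctrl.state();im=cv2.imread("pics/l1.png");h=cv2.cvtColor(im,cv2.COLOR_BGR2HSV)
r=q2R(s["tool_rot"])
def comp(m,box,nm,z):
    o=np.zeros_like(m);x0,y0,x1,y1=box;o[y0:y1,x0:x1]=m[y0:y1,x0:x1]
    C,_=cv2.findContours(o,cv2.RETR_EXTERNAL,cv2.CHAIN_APPROX_NONE);C=max(C,key=cv2.contourArea)
    W=np.array([onz(c,u,v,z)[:2]*1000 for u,v in C.reshape(-1,2)],np.float32)
    print(nm,np.round(cv2.minAreaRect(W)[0],1),np.round(cv2.minAreaRect(W)[1],1),round(cv2.minAreaRect(W)[2],1),cv2.boundingRect(C))
comp(cv2.inRange(h,(0,0,0),(180,255,90)),(266,104,294,150),"slot",.076)
comp(cv2.inRange(h,(0,0,135),(180,70,255)),(245,90,316,162),"rotor",.076)
yy=cv2.inRange(h,(20,130,60),(36,255,255));comp(yy,(220,60,340,175),"box",.046)
for nm,x,z in (("tip+",7,-46.7),("tip-",-7,-46.7),("blade top+",7,-23),("sh+",14,-20),("headbot+",18,-17.7),("headtop+",18,17.3),("headtop-",-18,17.3)):
    print(nm,np.round(proj(c,s["position"]+r@np.array([x/1000,0,-z/1000])),1))
print([(v,tuple(map(int,im[v,280]))) for v in range(236,276,2)]);print([(v,tuple(map(int,im[v,280]))) for v in range(340,366,3)])
print([(u,tuple(map(int,im[257,u]))) for u in range(256,306,3)])
E
```

```text
slot [ 592.1 -368.2] [13.9 21.7] 77.0 (269, 109, 23, 36)
rotor [ 593.5 -362.7] [23.8 35.3] 77.6 (270, 98, 39, 58)
box [ 560.5 -360.5] [60.1  5.9] 75.7 (237, 68, 89, 12)
tip+ [280.8 235.9]
tip- [280.8 258.4]
blade top+ [281.  255.4]
sh+ [281.  245.1]
headbot+ [281.1 239.5]
headtop+ [281.5 278.5]
headtop- [281.3 356.1]
[(236, (85, 94, 100)), (238, (84, 92, 99)), (240, (76, 88, 95)), (242, (43, 61, 70)), (244, (31, 52, 63)), (246, (26, 38, 71)), (248, (29, 32, 73)), (250, (17, 25, 70)), (252, (22, 28, 72)), (254, (23, 28, 73)), (256, (23, 25, 71)), (258, (22, 30, 73)), (260, (24, 26, 73)), (262, (18, 26, 73)), (264, (20, 24, 73)), (266, (24, 29, 74)), (268, (26, 28, 76)), (270, (21, 21, 72)), (272, (22, 24, 73)), (274, (19, 23, 73))]
[(340, (8, 13, 98)), (343, (4, 11, 98)), (346, (5, 11, 98)), (349, (1, 4, 97)), (352, (4, 12, 97)), (355, (28, 36, 87)), (358, (22, 37, 52)), (361, (18, 32, 47)), (364, (23, 36, 52))]
[(256, (121, 135, 145)), (259, (50, 70, 82)), (262, (36, 75, 97)), (265, (41, 88, 112)), (268, (35, 74, 100)), (271, (27, 29, 71)), (274, (27, 30, 73)), (277, (26, 29, 75)), (280, (26, 31, 75)), (283, (19, 23, 69)), (286, (24, 25, 70)), (289, (20, 25, 65)), (292, (34, 72, 94)), (295, (32, 71, 91)), (298, (31, 64, 82)), (301, (58, 74, 85)), (304, (81, 92, 98))]
```

Scaled: -0.0006 m is -0.6, 0.022 m is 22.

Request:
inch_along --steps '[{"dx": 22}, {"dx": 22}, {"dx": 19.5, "dy": -0.6, "dz": 10}, {"dz": 15}, {"dz": 10}]'

```text
time: 9.95
position: [0.5896, -0.3676, 0.1353]
tool_rot: [0.0, 0.109, 0.994, -0.0]
contact_force: [0.9, 0.2, -0.4]
grip_width: 0.105
grip_force: 58.8
```

Request:
inch_along --steps '[{}, {}, {}]'

```text
time: 10.2
position: [0.592, -0.369, 0.1348]
tool_rot: [0.001, 0.108, 0.994, -0.0]
contact_force: [0.4, 0.0, -0.3]
grip_width: 0.104
grip_force: 58.8
```

```bash
python3 - <<'E'
from h import *
s=ctrl.state();r=q2R(s["tool_rot"]);print(s["position"],r.T@(np.array([.5906,-.3684,.127])-s["position"]),s["contact_force"])
E
```

```text
[ 0.59197681 -0.36896653  0.13481796] [0.001478   0.00026212 0.00781562] [ 0.42264954  0.04022067 -0.27411805]
```

Request:
inch_along --steps '[{"dx": 1, "dz": 8}, {"dz": 4}, {"dz": 2}, {"dz": 2}, {}]'

```text
time: 10.62
position: [0.5902, -0.3686, 0.1168]
tool_rot: [-0.001, 0.109, 0.994, 0.0]
contact_force: [1.0, -0.2, -0.1]
grip_width: 0.11
grip_force: 58.8
```

Request:
inch_along --steps '[{"dz": 2}, {}, {}]'

```text
time: 10.87
position: [0.5904, -0.3688, 0.1156]
tool_rot: [-0.0, 0.109, 0.994, -0.0]
contact_force: [0.4, 1.1, -0.1]
grip_width: 0.105
grip_force: 58.8
```

```bash
python3 - <<'E'
from h import *
s=ctrl.state();print(s["position"],s["contact_force"],s["moment"])
a=cv2.resize(ctrl.snapshot("scene")[235:325,330:430],(400,360),interpolation=cv2.INTER_CUBIC)
b=cv2.resize(ctrl.snapshot("side")[130:210,260:360],(400,320),interpolation=cv2.INTER_CUBIC)
b=cv2.copyMakeBorder(b,0,40,0,0,cv2.BORDER_CONSTANT);cv2.imwrite("pics/in1.png",np.hstack([a,b])[:,:,::-1])
E
```

```text
[ 0.59044672 -0.36882984  0.11560801] [ 0.39920524  1.07149043 -0.13459249] [-0.0086106   0.00783677 -0.00220934]
```

View pics/in1.png

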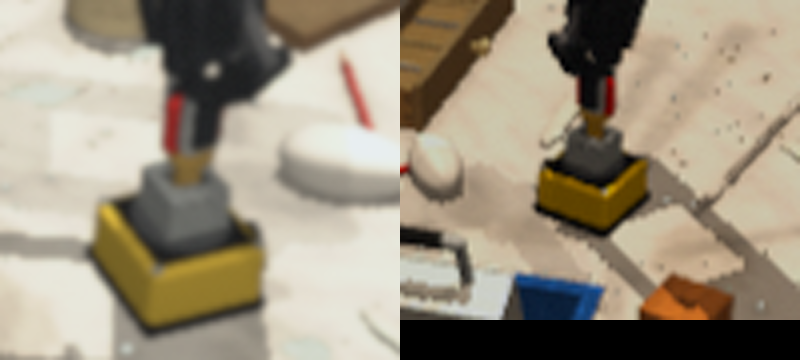

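Both views show the blade entering the slot mouth, and there is no contact force. I'll press down with small side-to-side moves.

Request:
inch_along --steps '[{"dz": 2}, {"dz": 2}, {"dy": 0.7, "dz": 1}, {"dy": -1.4, "dz": 1}, {"dy": 0.7, "dz": 1}]'

```text
time: 11.38
position: [0.5906, -0.3686, 0.109]
tool_rot: [0.0, 0.109, 0.994, 0.0]
contact_force: [-0.2, 1.2, 4.4]
grip_width: 0.106
grip_force: 59.7
```

Request:
inch_along --steps '[{"dz": 2}, {"dy": 0.7, "dz": 1}, {"dy": -1.4, "dz": 1}, {"dy": 0.7, "dz": 1}, {}]'

```text
time: 11.8
position: [0.5915, -0.3688, 0.1055]
tool_rot: [0.001, 0.109, 0.994, -0.0]
contact_force: [1.3, 3.8, 7.3]
grip_width: 0.109
grip_force: 60.1
```

Units first: shifts go in mm and turns go in units of 0.1 rad. So -0.002 m is -2, 0.002 m is 2.

Request:
inch_along --steps '[{"dy": 1, "dz": 1}, {"dy": -2, "dz": 1}, {"dy": 2, "dz": 1}, {"dy": -2, "dz": 1}, {"dy": 1, "dz": 1}]' --clamp_n 100

```text
time: 12.22
position: [0.5917, -0.3686, 0.1011]
tool_rot: [0.002, 0.109, 0.994, -0.0]
contact_force: [0.2, 2.5, 7.7]
grip_width: 0.1
grip_force: 98.9
```

Request:
inch_along --steps '[{"dy": 1, "dz": 1}, {"dy": -2, "dz": 1}, {"dy": 2, "dz": 1}, {"dy": -2, "dz": 1}, {"dy": 1}]'

```text
time: 12.63
position: [0.5916, -0.3684, 0.0987]
tool_rot: [0.002, 0.108, 0.994, -0.0]
contact_force: [-3.9, 5.5, 17.3]
grip_width: 0.101
grip_force: 100.7
```

Request:
inch_along --steps '[{"dy": 1, "dz": 1}, {"dy": -2}, {"dy": 2}, {"dy": -1}, {}]'

```text
time: 13.05
position: [0.5916, -0.3685, 0.0987]
tool_rot: [0.002, 0.108, 0.994, -0.001]
contact_force: [-5.2, 7.4, 23.5]
grip_width: 0.1
grip_force: 101.6
```

Request:
inch_along --steps '[{"dz": 1}, {"dy": 1}, {"dy": -2}, {"dy": 1}, {}]'

```text
time: 13.47
position: [0.5916, -0.3685, 0.0986]
tool_rot: [0.002, 0.108, 0.994, -0.001]
contact_force: [-6.4, 8.2, 29.2]
grip_width: 0.102
grip_force: 102.2
```

```bash
python3 - <<'E'
from h import *
s=ctrl.state();print(s["position"],s["contact_force"])
# key vs rotor in scene: red head extent and rotor pixel
c=ctrl.camera_info("scene")
im=ctrl.snapshot("scene")[:,:,::-1];h=cv2.cvtColor(np.ascontiguousarray(im),cv2.COLOR_BGR2HSV)
m=(cv2.inRange(h,(0,180,60),(7,255,255))|cv2.inRange(h,(173,180,60),(180,255,255)))[240:300,350:400]
ys,xs=np.nonzero(m);print("red",xs.min()+350,xs.max()+350,ys.min()+240,ys.max()+240)
yb=cv2.inRange(h,(15,110,70),(30,255,255))[240:285,350:400];ys,xs=np.nonzero(yb);print("brass",len(xs),(xs.min()+350,xs.max()+350,ys.min()+240,ys.max()+240) if len(xs) else "")
k=np.array([.5917,-.3687,0]);
for t in (.052,.056,.06): print(t,[np.round(proj(c,k+[0,0,t+d]),1) for d in (.029,.024)])
E
```

```text
[ 0.59159456 -0.36851027  0.09860784] [-6.35589222  8.15345197 29.24336029]
red 372 373 266 277
brass 22 (np.int64(373), np.int64(399), np.int64(240), np.int64(281))
0.052 [array([375.4, 276.6]), array([375.2, 278.5])]
0.056 [array([375.6, 275.2]), array([375.3, 277. ])]
0.06 [array([375.7, 273.7]), array([375.5, 275.5])]
```

The key is seated: there is a hard stop at the expected height, and the red edge at row 277 matches. I'll ease the push and then turn clockwise.

Request:
inch_along --steps '[{"dx": 0.8, "dy": 0.8, "dz": -2}, {}, {}]'

```text
time: 13.77
position: [0.5914, -0.3683, 0.0987]
tool_rot: [0.002, 0.109, 0.994, -0.001]
contact_force: [-1.2, 4.2, 16.8]
grip_width: 0.102
grip_force: 100.4
```

Request:
inch_along --steps '[{"az": 1}, {"az": 1}, {"az": 1}, {"az": 1}, {}]'

```text
time: 14.18
position: [0.5915, -0.368, 0.0987]
tool_rot: [0.003, 0.306, 0.952, -0.001]
contact_force: [-1.2, 4.9, 17.0]
grip_width: 0.099
grip_force: 100.6
```

Scaled: 0.1 rad is 1.

Request:
inch_along --steps '[{"az": 1}, {"az": 1}, {"az": 1}, {"az": 1}, {"az": 1}]'

```text
time: 14.6
position: [0.5919, -0.3681, 0.0987]
tool_rot: [0.003, 0.532, 0.847, 0.0]
contact_force: [0.2, 4.7, 17.7]
grip_width: 0.096
grip_force: 100.5
```

Request:
inch_along --steps '[{"az": 1}, {"az": 1}, {"az": 1}, {}, {}]'

```text
time: 15.02
position: [0.592, -0.3681, 0.0987]
tool_rot: [0.003, 0.651, 0.759, 0.001]
contact_force: [-0.1, 4.6, 17.3]
grip_width: 0.1
grip_force: 100.4
```

```bash
python3 -c "
from h import *
s=ctrl.state();r=q2R(s['tool_rot']);print(s['joint_positions'],r.T@s['contact_force'],s['moment'],np.degrees(np.arctan2(r[1,1],r[0,1])))"
```

```text
[-0.71659393  0.62751355  1.32734812  0.00163368  1.18053301 -0.87034968] [  4.47131117   0.70807231 -17.32292193] [ 0.91324518 -0.0208766   0.04385738] 8.77476976343904
```

Scaled: 0.1 rad is 1.

Request:
inch_along --steps '[{"az": 1}, {"az": 1}, {"az": 1}, {"az": 1}, {}]'

```text
time: 15.43
position: [0.5921, -0.368, 0.0987]
tool_rot: [0.003, 0.79, 0.613, 0.001]
contact_force: [0.5, 4.7, 16.6]
grip_width: 0.099
grip_force: 100.4
```

```bash
python3 -c "
from h import *
s=ctrl.state();r=q2R(s['tool_rot']);print(s['moment'],np.degrees(np.arctan2(r[1,1],r[0,1])))"
```

```text
[ 1.06692779 -0.07008736  0.08973097] -14.422784213342247
```

Request:
inch_along --steps '[{"az": 0.8}, {"az": 0.4}, {}, {}, {}]'

```text
time: 15.85
position: [0.5922, -0.3679, 0.0987]
tool_rot: [0.003, 0.824, 0.566, 0.002]
contact_force: [1.1, 5.7, 17.1]
grip_width: 0.098
grip_force: 100.4
```

```bash
python3 - <<'E'
from h import *
s=ctrl.state();r=q2R(s['tool_rot']);print(s['contact_force'],s['moment'],np.degrees(np.arctan2(r[1,1],r[0,1])))
im=np.ascontiguousarray(ctrl.snapshot("scene")[:,:,::-1]);h=cv2.cvtColor(im,cv2.COLOR_BGR2HSV)
m=(cv2.inRange(h,(0,180,60),(7,255,255))|cv2.inRange(h,(173,180,60),(180,255,255)))[240:300,350:400]
ys,xs=np.nonzero(m);print("red",xs.min()+350,xs.max()+350,ys.min()+240,ys.max()+240,len(xs))
E
```

```text
[ 1.05829897  5.68013596 17.09544769] [ 0.9712963  -0.13983689  0.07160573] -20.991536529779783
red 378 381 266 280 37
```

```bash
python3 -c "
from plant import ctrl
print(ctrl.job_done())"
```

```text
the job is handed in; nothing more can be done
None
```

The job is handed in; no verdict was returned. All three castings are in the hopper, and the key is fully seated and still gripped, with the tool turned about 1.7 rad clockwise, which I estimate puts the lock at about 1.5 rad.

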